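# Shut off the dosing pump and put its fallen bottle back

### The arm

A 7-joint arm with a two-finger parallel gripper is mounted at the origin on the work surface. World frame = base frame: x ahead of the robot, y to its left, z up, the work surface at z = 0. Lengths are in m, angles in rad, forces in N, time in s.
With the tool pointing down it reaches from about 0.4 to 0.85 m from the base axis. Payload 4.5 kg.
Tool frame: the origin (TCP) lies between the finger pads; the fingertips stand r.tip_reach ahead of it and the grasp point (between the pads) lies 3 mm ahead of it (r.tip_reach is the distance from the TCP to the fingertips, in m); z points along the fingers, y is the line along which they close (so a half turn about z gives the same grasp; the last joint's range is limited). The gripper opens to 88 mm and grips with 3 to 60 N. Pads are 18 mm wide; open, the fingers measure 123 mm over their backs; the gripper's body (75 mm by 187 mm) begins 45 mm behind the grasp point.
Start: joints at [-1.14, 0.689, -0.195, 1.565, 0.157, 0.902, -0.215], TCP at [0.242, 0.576, 0.261] pointing down, gripper open.
Joint ranges: [-3.01, 3.01], [-0.46, 2.08], [-1.47, 1.51], [0.13, 2.56], [-1, 4.14], [0.04, 2.09], [-2.66, 2.66]. Speed limits (rad/s): [2.57, 2.57, 3.14, 3.14, 3.14, 3.14, 3.14].

### API

Orientations are given as a unit quaternion [x, y, z, w].
In Python, from plant import r gives the robot as it stands.
- The arm moves only by the tool step_arm, never from a script. Its argument "motion" is a list of rows, each an object with "dp": the shift along the tool's x, y, z in mm, a list of three; "twist": the turn, a rotation vector about the tool's x, y, z in rad, a list of three; "hand": the opening, from -1 (shut) to 1 (fully open). In form: [{"dp": [dx, dy, dz], "twist": [rx, ry, rz], "hand": hand}, ...]. A call has 1 to 5 rows; each row is the pose to reach, as a shift and turn from the pose commanded when the call began, along the tool's axes at that moment; what a row does not reach only later rows make up. A row lasts 1/8 s, in which the tool goes at most 62.5 mm and 10.7 degrees, less where a joint would pass 70% of its speed; a pose out of reach is approached as far as the arm can. A call with a gripper value outside its range is refused whole. The fingers move at their own pace and stop on an object; "force" is the grip in N (left out, the last holds). Time passes only in rows, so rows that repeat a pose let the fingers close. It gives the time, the measured TCP pose, the force, the opening and the grip force at its end, in the units of the state.
- r.get_state(): the state, without advancing time (a new reading comes with each control period).
- r.snapshot(name): name is "side" or "top" or "wrist"; returns a dict with "pixels" (420x560x3 uint8, red, green, blue), "depth" (420x560 float32, m along the optical axis (not along the pixel's ray), 0 where there is no reading), "fx", "fy", "cx", "cy" (pixels), "xyz" and "orientation" of the camera in the world; the wrist camera has in their place "mount" (4x4, takes a point from camera to tool coordinates, whose origin is the TCP and whose axes are the flange's). Camera axes: x right, y down, z forward; pixel columns grow to the right and rows downward; lengths in m; the calibration is good to about 2 mm. A picture is of the moment at which its call begins: read the wrist's pose just before it.
- r.finish_job(): hands the job in; it is judged then, once.
Trained networks look in the newest picture that a camera, given by its name, has taken for a name from the list of things; names that differ only in an ending like _2 or _b are one class to them, and where a whole thing is asked for, a point or a joint stands for the part that bears it (a point fixed in the world has none). Each returns a list of dicts, best first, with "score" (0 to 1); they miss things now and then, are a little off and sometimes report something else, mostly with a low value. They report only what shows in the picture. A call takes as long as a camera call. They do not tell look-alikes from the thing itself.
- r.search_frame(camera, thing): "at" ([x, y, z] in m, in the coordinates of the camera as it stood for that picture, good to about 4 mm: the middle of the surface that is visible of it).
The state is a dict: "clock": time; "q": joint angles; "qd": joint speeds; "joint_torque": joint torques, N m; "tool_pos": TCP position; "eef_rot": TCP orientation; "contact_force": force on the tool from outside, world axes, zero at the start; "moment": the same for the moment, N m; "opening": opening from 0.0 (shut) to 1.0 (fully open); "finger_force": force on a finger pad.
Only numpy, scipy, OpenCV 4.12 (cv2) and the standard library are available. Lean on these libraries where they do the work, as an engineer would, in place of code of your own. Each camera call takes 0.05 s, during which the arm holds its last target. There are 200 camera calls.

### The job

The detergent bottle has fallen out of its holder and the dosing pump is running dry. First turn the pump's dial fully anticlockwise to its off stop; then stand the fallen bottle upright on the counter and let go of it; then take hold of it afresh and lower it, cap up, all the way down into the square holder before letting go. Leave the mug, the jar, the brush and the tall round bottle where they are.

Things in the scene. Friction and masses are not known exactly. Their poses are not given: they have to be found in the camera images.
- pump: Dosing pump: fixed white square box, 130 x 130 mm, 100 mm tall, with the dial in the middle of its top. Origin at the centre of its underside, z up; its black front strip is on its -x side. It stands left or right of the bottle (the holder on the other side).
- dial (a joint): Angle of the dial, rad: 0 is off (the anticlockwise end stop, seen from above), growing clockwise to 3.2. It starts at 1.7 to 2.6. The dial stays where it is left; it takes about 0.1 N m to turn. A wrist usually cannot do it in one grasp.
- dial_grip (a point): On the dial's vertical axis at the height to grip. The dial is a black disc, 64 mm across, with an upright bar across it: 61 mm long, 14 mm wide, top 7 mm above this point, disc's top 23 mm below it. At 0 the bar lies along the pump's x axis, the white tick on its top towards -x, at the longest black mark on the pump (off). This frame turns with the dial, x along the bar.
- bottle: White square detergent bottle with a black cap, 170 mm long, 0.3 to 0.65 kg, toppled on the counter, its cap roughly to the robot's left. Origin on its long axis at mid-length (85 mm from either end); its z axis points to the cap. Body 60 x 60 mm with rounded edges, from z = -85 to +40 mm (its sides face its x and y axes); shoulder to +52 mm; round cap 36 mm across from +52 to +85 mm.
- bottle_foot (a point): Centre of the bottle's underside (its z = -85 mm).
- holder: Bottle holder: fixed open-topped square grey pocket on a dark 130 x 130 mm steel plate. Origin at the centre of the plate's underside, z up, walls along its x and y axes. Outside 96 x 96 mm, inside 84 x 84 mm; inner floor 14 mm and rim 94 mm above the counter.
- holder_floor (a point): Centre of the holder's inner floor.
- cup: Bystander: white mug, 72 mm across, 80 mm tall, beyond the bottle. Origin under its centre.
- tall_bottle: Bystander: round white bottle, 64 mm across, 200 mm tall, at the back. Origin under its centre.
- jar: Bystander: round glass jar with a steel lid, 66 mm across, 95 mm tall, on the robot's side of the right-hand unit. Origin under its centre.
- brush: Bystander: wooden-handled flat brush, 200 mm long, lying on the robot's side of the left-hand unit.
Things that resemble listed ones, but are neither listed nor needed, are in the scene too. What is shaped like the bottle but orange or purple is not meant.

How it is judged:
By the outcome, as a careful person would: the job done as asked, in the order asked, and still so for the second after the job is handed in, with the robot touching nothing.
It also fails if it takes over 72 s, if anything falls off the work surface, if the arm or the gripper's body presses on something with over 40 N, if the wrist force passes 120 N, or if a joint passes its speed limit or range.

## Working session

There is one attempt and no reset: what is moved stays moved. The work goes in short steps, Python scripts to look and compute and a tool call to move; the robot and the scene stay as the last step left them, time stands still between calls to the robot, and variables do not carry over. Pictures are saved under pics/ and viewed, at most 10 in all, crops included, and the job is handed in when it is done.

Besides the shell and the picture viewer there is one more tool, called after "Request:" as name([rows], argument=value, ...), one row to a line, values as JSON. step_arm: Moves the arm, as the interface text tells. Its arguments: {"type":"object","properties":{"motion":{"type":"array"},"force":{"type":"number"}},"required":["motion"]}

```bash
mkdir -p pics; ls; cat > h.py <<'E'
from plant import r
import numpy as np, cv2
from scipy.spatial.transform import Rotation as R
def snap(n):
    st=r.get_state(); s=r.snapshot(n)
    if n=="wrist":
        T=np.eye(4);T[:3,:3]=R.from_quat(st["eef_rot"]).as_matrix();T[:3,3]=st["tool_pos"]
        s["T"]=T@np.array(s["mount"])
    else:
        T=np.eye(4);o=np.array(s["orientation"])
        T[:3,:3]=o if o.shape==(3,3) else R.from_quat(o).as_matrix();T[:3,3]=s["xyz"];s["T"]=T
    return s
def w(s,p): return s["T"][:3,:3]@np.array(p)+s["T"][:3,3]
def cloud(s):
    d=s["depth"];v,u=np.mgrid[:d.shape[0],:d.shape[1]]
    P=np.stack([(u-s["cx"])/s["fx"]*d,(v-s["cy"])/s["fy"]*d,d],-1)@s["T"][:3,:3].T+s["T"][:3,3]
    P[d==0]=np.nan
    return P
def pix(s,P):
    c=s["T"][:3,:3].T@(np.array(P)-s["T"][:3,3]);return (c[0]/c[2]*s["fx"]+s["cx"],c[1]/c[2]*s["fy"]+s["cy"])
def save(s,n,box=None,k=1):
    im=s["pixels"][:,:,::-1]
    if box: im=im[box[1]:box[3],box[0]:box[2]]
    cv2.imwrite("pics/"+n,cv2.resize(im,None,fx=k,fy=k,interpolation=cv2.INTER_CUBIC))
def find(s,c,t):
    for d in r.search_frame(c,t)[:4]:
        P=w(s,d["at"]);print(c,t,round(d["score"],2),P.round(3),np.round(pix(s,P)))
E
python3 - <<'E'
from h import *
np.set_printoptions(suppress=True)
print(r.get_state(),r.tip_reach)
for c in("top","side"):
    s=snap(c);save(s,c+"0.png");print(c,s["T"].round(3))
    for t in "pump dial_grip bottle bottle_foot holder holder_floor cup tall_bottle jar brush".split(): find(s,c,t)
E
```

```text
pics
{'clock': 0.0, 'q': array([-1.14021785,  0.68993188, -0.19453582,  1.56634309,  0.15731089,
        0.90248235, -0.21512071]), 'qd': array([ 0.00144445, -0.00066195,  0.0004373 ,  0.00102656, -0.00030599,
        0.00130416, -0.00034146]), 'joint_torque': array([ -0.00045126, -52.75671959,  -1.26671489, -15.3419888 ,
        -0.05262606,   0.0067925 ,   0.00017821]), 'tool_pos': array([0.24133904, 0.57589123, 0.25994331]), 'eef_rot': array([ 0.19704761,  0.98039352, -0.00087823, -0.00011199]), 'contact_force': array([0.16949317, 0.00162058, 0.08437664]), 'moment': array([-0.01394624, -0.05209002,  0.00075422]), 'finger_force': 0.0, 'opening': 1.00119136849181} 0.022
top [[-0.004 -0.987  0.158  0.263]
 [-1.     0.004 -0.005  0.035]
 [ 0.004 -0.158 -0.987  1.722]
 [ 0.     0.     0.     1.   ]]
top pump 0.96 [0.585 0.292 0.105] [190. 190.]
top pump 0.31 [ 0.325 -0.219  0.093] [354. 272.]
top dial_grip 0.85 [0.593 0.298 0.113] [188. 187.]
top dial_grip 0.63 [ 0.751 -0.145  0.134] [329. 136.]
top dial_grip 0.44 [0.529 0.016 0.061] [278. 209.]
top bottle 0.93 [0.342 0.098 0.062] [252
[... 1068 characters left out ...]
05 ] [275. 232.]
side bottle 0.79 [0.242 0.439 0.05 ] [123. 188.]
side bottle 0.58 [0.342 0.081 0.051] [206. 241.]
side bottle_foot 0.87 [ 0.285 -0.413  0.058] [304. 400.]
side bottle_foot 0.85 [ 0.524 -0.004  0.054] [276. 231.]
side bottle_foot 0.84 [0.246 0.441 0.044] [124. 188.]
side bottle_foot 0.65 [0.342 0.077 0.053] [206. 242.]
side holder 0.65 [ 0.536 -0.318  0.038] [356. 308.]
side holder_floor 0.56 [ 0.533 -0.316  0.037] [355. 309.]
side cup 0.88 [0.751 0.063 0.052] [319. 190.]
side tall_bottle 0.66 [ 0.746 -0.163  0.103] [373. 219.]
side tall_bottle 0.43 [0.585 0.292 0.117] [237. 157.]
side jar 0.96 [ 0.321 -0.239  0.072] [267. 324.]
side brush 0.88 [0.345 0.305 0.017] [172. 206.]
```

View pics/top0.png

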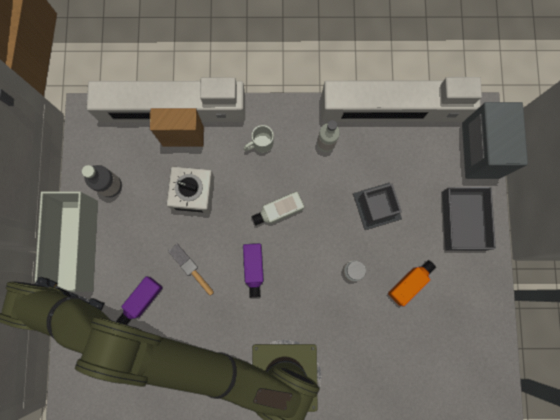

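View pics/side0.png

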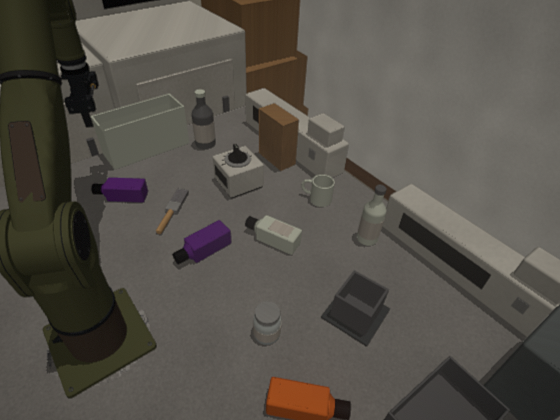

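The white bottle is at top (278,208) and side (275,232), with its black cap to the left at (258,218). The look-alikes are purple at (253,268) and (138,299) and orange at (412,283). Only the one at (278,208) is white, so it is the one meant. The pump is at (190,188) and the holder's square pocket at (378,205); the dark tray at (468,219) is not the holder.

```bash
python3 - <<'E'
from h import *
np.set_printoptions(suppress=True,precision=4)
def rect(m,name,P):
    q=P[m][:,:2].astype(np.float32);(c,sz,a)=cv2.minAreaRect(q*1000);print(name,len(q),"c",np.round(c,1),"size",np.round(sz,1),"ang",round(a,1),"z med",np.nanmedian(P[m][:,2]))
for n in("top","side"):
    s=snap(n);P=cloud(s);X,Y,Z=P[...,0],P[...,1],P[...,2]
    near=lambda x,y,d:(abs(X-x)<d)&(abs(Y-y)<d)
    rect(near(.59,.295,.1)&(abs(Z-.1)<.008),"pump",P)
    rect(near(.59,.295,.035)&(Z>.125),"bar",P)
    rect(near(.53,.015,.13)&(Z>.05)&(Z<.075),"bottle top",P)
    rect(near(.53,.015,.13)&(Z>.02)&(Z<.075),"bottle all",P)
    m=near(.53,.015,.13)&(Z>.012);lum=s["pixels"].mean(-1)
    rect(m&(lum<50),"cap",P); rect(m&(lum>90),"white",P)
    rect(near(.545,-.31,.1)&(Z>.085)&(Z<.105),"rim",P)
    rect(near(.77,.07,.1)&(Z>.02)&(Z<.1),"cup",P)
    print("counter",np.nanmedian(Z[near(.45,-.1,.03)]))
    if n=="top": save(s,"crop1.png",(150,120,410,300),3)
E
```

```text
pump 1158 c [594.  298.4] size [131.1 131.2] ang 85.1 z med 0.10137957241262108
bar 107 c [598.4 296.5] size [61.9 24.9] ang 73.4 z med 0.1447427438027309
bottle top 872 c [495.8  42.6] size [ 94.3 253.8] ang 44.8 z med 0.06094205424199706
bottle all 1035 c [498.   44.7] size [101.2 253.8] ang 44.6 z med 0.059946775726515966
cap 91 c [501.1  83.7] size [32.  29.4] ang 23.2 z med 0.04701496441816433
white 896 c [530.3  15. ] size [259.3 258.7] ang 90.0 z med 0.060580725976400185
rim 275 c [ 548.1 -313.8] size [96.6 97.5] ang 16.1 z med 0.0950005158381868
cup 461 c [798.2  96.3] size [150.8 106.2] ang 21.8 z med 0.06107977838708134
counter 0.002228512585523812
pump 720 c [591.9 296.7] size [133.2 128.8] ang 85.7 z med 0.09760286640066412
bar 75 c [591.7 297.8] size [62.2 13.8] ang 72.1 z med 0.13930620129702576
bottle top 772 c [494.2  42.4] size [ 95.6 253. ] ang 44.7 z med 0.05725251413088728
bottle all 1262 c [494.4  41.8] size [ 97.3 254.1] ang 43.9 z med 0.05511542117024626
cap 148 c [459.6  71.2] size [114.1  33.6] ang 16.3 z med 0.03914241491281678
white 976 c [534.3   5.9] size [ 66.2 137.5] ang 24.2 z med 0.0559995302623133
rim 472 c [ 546.8 -313.2] size [99.8 96.3] ang 16.1 z med 0.09106637201919832
cup 868 c [798.6  97.1] size [155.2 106.5] ang 21.7 z med 0.056291570101733024
counter -0.00236444920096468
```

View pics/crop1.png

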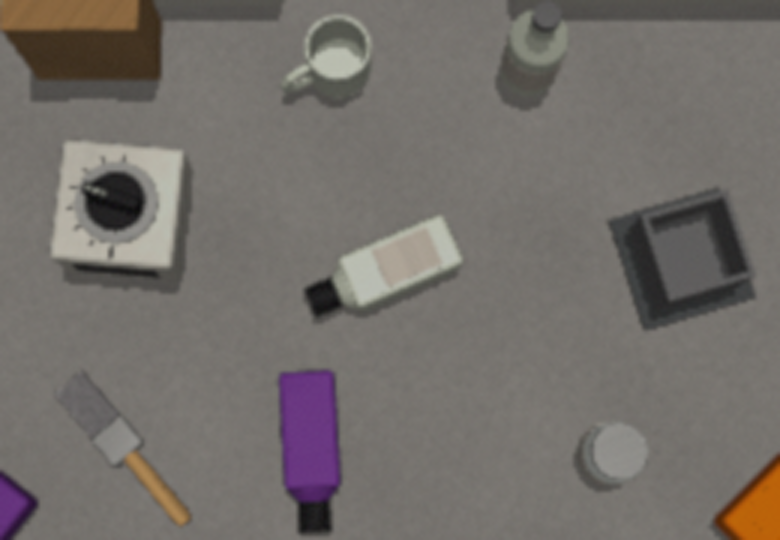

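The crop confirms the white bottle at about (400,265), cap at (322,297). On the pump, the tick points left and slightly up at (90,187), and the long off mark is at the bottom (110,250). So the dial needs about 1.8 rad anticlockwise. I'm moving above it now.

Request:
step_arm([
  {"dp": [-54,-15,0],"twist": [0,0,0.18],"hand": 1},
  {"dp": [-108,-30,0],"twist": [0,0,0.36],"hand": 1},
  {"dp": [-162,-45,0],"twist": [0,0,0.54],"hand": 1},
  {"dp": [-216,-60,0],"twist": [0,0,0.72],"hand": 1},
])

```text
clock: 1.7
tool_pos: [0.4188, 0.4366, 0.2609]
eef_rot: [0.532, 0.847, 0.0, -0.0]
contact_force: [1.0, -0.3, 1.0]
opening: 0.999
finger_force: 0.0
```

```bash
cat >> h.py <<'E'
def goto(p,yaw=None,Rt=None):
    """dp(mm), twist to TCP position p with tool down and tool-y azimuth yaw(deg)"""
    st=r.get_state();R0=R.from_quat(st["eef_rot"])
    if Rt is None: Rt=down(yaw)
    print("now",st["tool_pos"].round(4),"dp",(R0.inv().apply(np.array(p)-st["tool_pos"])*1000).round(1),"twist",(R0.inv()*Rt).as_rotvec().round(3),"q",st["q"].round(2),"clock",st["clock"])
def down(yaw):
    a=np.radians(yaw);y=np.array([np.cos(a),np.sin(a),0]);z=np.array([0,0,-1.]);return R.from_matrix(np.c_[np.cross(y,z),y,z])
E
python3 - <<'E'
from h import *
goto([.593,.2975,.23],-17)
E
```

```text
now [0.4188 0.4366 0.2609] dp [-200.9   96.6   30.9] twist [ 0.    -0.001  0.745] q [-0.88  0.66 -0.01  1.63  0.01  0.85 -0.44] clock 1.7
```

Request:
step_arm([
  {"dp": [-50,24,8],"twist": [0,0,0.18],"hand": 1},
  {"dp": [-100,48,15],"twist": [0,0,0.36],"hand": 1},
  {"dp": [-150,72,23],"twist": [0,0,0.54],"hand": 1},
  {"dp": [-201,97,31],"twist": [0,0,0.72],"hand": 1},
  {"dp": [-201,97,31],"twist": [0,0,0.745],"hand": 1},
])

```text
clock: 2.33
tool_pos: [0.5968, 0.2934, 0.2291]
eef_rot: [0.805, 0.593, -0.0, 0.003]
contact_force: [-0.7, -0.4, -0.2]
opening: 1.0
finger_force: 0.0
```

```bash
python3 - <<'E'
from h import *
np.set_printoptions(suppress=True,precision=4)
s=snap("wrist");print(s["T"].round(3));save(s,"w1.png");P=cloud(s);X,Y,Z=P[...,0],P[...,1],P[...,2]
for lo,hi in((.085,.11),(.11,.125),(.135,.16)):
    m=(abs(X-.593)<.1)&(abs(Y-.297)<.1)&(Z>lo)&(Z<hi)
    if m.sum()>20:
        c,z,a=cv2.minAreaRect((P[m][:,:2]*1000).astype(np.float32));print(lo,m.sum(),np.round(c,1),np.round(z,1),round(a,1),np.median(Z[m]))
find(s,"wrist","dial_grip");print(pix(s,[.593,.2975,.14]))
goto([.593,.2975,.141],-17)
E
```

```text
[[ 0.955 -0.283 -0.093  0.622]
 [-0.298 -0.901 -0.314  0.375]
 [ 0.005  0.328 -0.945  0.353]
 [ 0.     0.     0.     1.   ]]
0.085 16180 [594.  302.2] [128.8 130.4] 84.9 0.10075023341886455
0.11 3099 [594.3 302.6] [61.4 62.5] 72.7 0.11463488292707294
0.135 1495 [594. 302.] [60.3 13.8] 72.7 0.1443323913922631
wrist dial_grip 0.64 [0.596 0.306 0.115] [272. 202.]
(np.float64(271.26810104738644), np.float64(223.37530466825245))
now [0.5928 0.2994 0.2293] dp [-1.8  0.8 88.3] twist [-0.001  0.     0.005] q [-0.63  0.78  0.18  1.48 -0.16  0.89 -0.69] clock 2.425
```

View pics/w1.png

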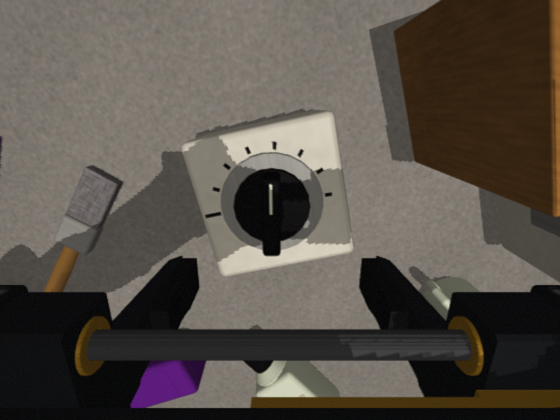

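The wrist picture shows the tick at (270,190) and the long off mark at (213,215), about 100° anticlockwise of it. The arm was still settling, so I'll re-measure it at rest.

```bash
python3 - <<'E'
from h import *
for k in range(2):
    s=snap("wrist");P=cloud(s);X,Y,Z=P[...,0],P[...,1],P[...,2]
    for lo,hi in((.11,.125),(.135,.16)):
        m=(abs(X-.593)<.1)&(abs(Y-.297)<.1)&(Z>lo)&(Z<hi)
        c,z,a=cv2.minAreaRect((P[m][:,:2]*1000).astype(np.float32));print(lo,m.sum(),np.round(c,1),np.round(z,1),round(a,1),np.median(Z[m]))
goto([.593,.299,.141],-17.3)
E
```

```text
0.11 3065 [594.2 302.5] [61.9 63.6] 73.8 0.11459320632525269
0.135 1457 [594.3 302. ] [60.1 13.9] 72.8 0.14433924923893132
0.11 3052 [594.2 302.3] [61.9 62.9] 75.7 0.11462584935585339
0.135 1427 [594.4 302.1] [59.7 13.6] 73.1 0.14442581892452527
now [0.5916 0.3014 0.2297] dp [-2.   2.2 88.7] twist [-0.002 -0.001  0.014] q [-0.63  0.78  0.17  1.48 -0.16  0.89 -0.69] clock 2.525
```

Request:
step_arm([
  {"dp": [0,1,40],"twist": [0,0,0],"hand": 1},
  {"dp": [0,1,75],"twist": [0,0,0],"hand": 1},
  {"dp": [0,1,87],"twist": [0,0,0],"hand": 1},
  {"dp": [0,1,87],"twist": [0,0,0],"hand": 1},
], force=30)

```text
clock: 3.02
tool_pos: [0.5932, 0.3002, 0.1427]
eef_rot: [0.802, 0.598, -0.0, -0.0]
contact_force: [-0.2, -0.1, -0.2]
opening: 0.996
finger_force: 0.0
```

Request:
step_arm([
  {"dp": [0,0,0],"twist": [0,0,0],"hand": -1},
  {"dp": [0,0,0],"twist": [0,0,0],"hand": -1},
  {"dp": [0,0,0],"twist": [0,0,0],"hand": -1},
  {"dp": [0,0,0],"twist": [0,0,0],"hand": -1},
])

```text
clock: 3.52
tool_pos: [0.594, 0.2993, 0.1431]
eef_rot: [0.802, 0.597, 0.0, 0.0]
contact_force: [0.2, -0.3, -1.0]
opening: 0.576
finger_force: 0.0
```

Request:
step_arm([
  {"dp": [0,0,0],"twist": [0,0,0],"hand": -1},
  {"dp": [0,0,0],"twist": [0,0,0],"hand": -1},
  {"dp": [0,0,0],"twist": [0,0,0],"hand": -1},
  {"dp": [0,0,0],"twist": [0,0,0],"hand": -1},
  {"dp": [0,0,0],"twist": [0,0,0],"hand": -1},
])

```text
clock: 4.15
tool_pos: [0.5933, 0.2994, 0.1427]
eef_rot: [0.802, 0.597, -0.0, -0.0]
contact_force: [-2.3, 0.5, 1.7]
opening: 0.159
finger_force: 30.0
```

Request:
step_arm([
  {"dp": [0,0,0],"twist": [0,0,0],"hand": -1},
  {"dp": [0,0,0],"twist": [0,0,0],"hand": -1},
])

```text
clock: 4.4
tool_pos: [0.5934, 0.2994, 0.1427]
eef_rot: [0.802, 0.597, -0.0, -0.0]
contact_force: [-2.5, -0.2, 2.1]
opening: 0.155
finger_force: 30.0
```

Request:
step_arm([
  {"dp": [0,0,0],"twist": [0,0,-0.15],"hand": -1},
  {"dp": [0,0,0],"twist": [0,0,-0.3],"hand": -1},
  {"dp": [0,0,0],"twist": [0,0,-0.45],"hand": -1},
  {"dp": [0,0,0],"twist": [0,0,-0.6],"hand": -1},
  {"dp": [0,0,0],"twist": [0,0,-0.75],"hand": -1},
])

```text
clock: 5.03
tool_pos: [0.5947, 0.2995, 0.1427]
eef_rot: [0.526, 0.851, 0.001, 0.001]
contact_force: [1.2, 1.5, -1.7]
opening: 0.157
finger_force: 30.0
```

Request:
step_arm([
  {"dp": [0,0,0],"twist": [0,0,-0.15],"hand": -1},
  {"dp": [0,0,0],"twist": [0,0,-0.3],"hand": -1},
  {"dp": [0,0,0],"twist": [0,0,-0.45],"hand": -1},
  {"dp": [0,0,0],"twist": [0,0,-0.6],"hand": -1},
  {"dp": [0,0,0],"twist": [0,0,-0.75],"hand": -1},
])

```text
clock: 5.65
tool_pos: [0.5956, 0.3005, 0.1427]
eef_rot: [0.178, 0.984, 0.002, 0.002]
contact_force: [2.4, 3.1, -4.1]
opening: 0.155
finger_force: 30.0
```

```bash
python3 - <<'E'
from h import *
st=r.get_state();print(st["q"].round(2),st["moment"],st["contact_force"]);goto([.594,.300,.143],84.9)
E
```

```text
[-0.4   0.89 -0.26  1.52  0.29  0.76  0.43] [ 0.58620212 -0.45797016 -0.08317722] [ 2.44416546  3.08265566 -4.12133338]
now [0.5956 0.3005 0.1427] dp [ 1.3 -1.1 -0.3] twist [ 0.004  0.003 -0.268] q [-0.4   0.89 -0.26  1.52  0.29  0.76  0.43] clock 5.65
```

Request:
step_arm([
  {"dp": [0,0,0],"twist": [0,0,-0.12],"hand": -1},
  {"dp": [0,0,0],"twist": [0,0,-0.22],"hand": -1},
  {"dp": [0,0,0],"twist": [0,0,-0.28],"hand": -1},
  {"dp": [0,0,0],"twist": [0,0,-0.33],"hand": -1},
  {"dp": [0,0,0],"twist": [0,0,-0.33],"hand": -1},
])

```text
clock: 6.28
tool_pos: [0.5958, 0.301, 0.1427]
eef_rot: [0.017, 1.0, 0.002, 0.002]
contact_force: [3.1, 3.8, -4.5]
opening: 0.159
finger_force: 30.0
```

```bash
python3 - <<'E'
from h import *
st=r.get_state();print(st["q"].round(2),st["moment"],st["contact_force"]);goto([.594,.300,.143],84.9)
E
```

```text
[-0.36  0.9  -0.35  1.52  0.39  0.78  0.68] [ 0.88516284 -0.58250806 -0.60477327] [ 3.06461249  3.80903451 -4.48733593]
now [0.5958 0.301  0.1427] dp [ 1.8 -1.1 -0.3] twist [0.005 0.003 0.055] q [-0.36  0.9  -0.35  1.52  0.39  0.78  0.68] clock 6.275
```

Request:
step_arm([
  {"dp": [0,0,0],"twist": [0,0,0],"hand": 0.2},
  {"dp": [0,0,0],"twist": [0,0,0],"hand": 0.2},
  {"dp": [0,0,0],"twist": [0,0,0],"hand": 0.2},
  {"dp": [0,0,-15],"twist": [0,0,0],"hand": 0.6},
  {"dp": [0,0,-60],"twist": [0,0,0],"hand": 1},
])

```text
clock: 6.9
tool_pos: [0.5926, 0.2983, 0.2021]
eef_rot: [0.016, 1.0, -0.001, -0.002]
contact_force: [0.2, 0.2, 1.4]
opening: 0.702
finger_force: 0.0
```

Request:
step_arm([
  {"dp": [0,0,-60],"twist": [0,0,0],"hand": 1},
  {"dp": [0,0,-80],"twist": [0,0,0],"hand": 1},
  {"dp": [0,0,-80],"twist": [0,0,0],"hand": 1},
])

```text
clock: 7.28
tool_pos: [0.5947, 0.2999, 0.2857]
eef_rot: [0.016, 1.0, 0.001, 0.002]
contact_force: [0.1, -0.5, -0.2]
opening: 0.998
finger_force: 0.0
```

```bash
python3 - <<'E'
from h import *
s=snap("wrist");P=cloud(s);X,Y,Z=P[...,0],P[...,1],P[...,2]
for lo,hi in((.085,.11),(.135,.16)):
    m=(abs(X-.593)<.1)&(abs(Y-.297)<.1)&(Z>lo)&(Z<hi)
    c,z,a=cv2.minAreaRect((P[m][:,:2]*1000).astype(np.float32));print(lo,m.sum(),np.round(c,1),np.round(z,1),round(a,1),np.median(Z[m]))
for n in("top",):
    s=snap(n);P=cloud(s);X,Y,Z=P[...,0],P[...,1],P[...,2];lum=s["pixels"].mean(-1)
    for nm,m in(("body",(lum>80)&(Z>.05)),("cap",(lum<50)&(Z>.02))):
        m&=(abs(X-.52)<.09)&(abs(Y-.02)<.1)&(Z<.075)
        c,z,a=cv2.minAreaRect((P[m][:,:2]*1000).astype(np.float32));print(n,nm,m.sum(),np.round(c,1),np.round(z,1),round(a,1),np.median(Z[m]))
goto([.525,.01,.25],24)
E
```

```text
0.085 11299 [593.9 301. ] [130.3 128.7] 84.7 0.10079081542049123
0.135 959 [593.9 301.1] [14.  60.1] 84.8 0.1444020779024251
top body 731 [536.5   4.7] [ 60.2 136.5] 23.1 0.0612031880476851
top cap 23 [505.3  74.9] [28.8  8.4] 27.5 0.04578393238627276
now [0.5934 0.2988 0.2822] dp [  59.2 -290.8   32.5] twist [-1.00e-03 -0.00e+00  1.12e+00] q [-0.33  0.74 -0.4   1.4   0.31  1.06  0.75] clock 7.375
```

The dial is off: the bar is at 84.8° and the pump at 84.7°. Next I go above the bottle and dry-run the tilt in free air.

Request:
step_arm([
  {"dp": [12,-58,2],"twist": [0,0,0.18],"hand": 1},
  {"dp": [24,-116,4],"twist": [0,0,0.36],"hand": 1},
  {"dp": [36,-175,6],"twist": [0,0,0.54],"hand": 1},
  {"dp": [48,-233,8],"twist": [0,0,0.72],"hand": 1},
  {"dp": [59,-290,10],"twist": [0,0,0.9],"hand": 1},
])

```text
clock: 8.0
tool_pos: [0.524, 0.0092, 0.2713]
eef_rot: [0.452, 0.892, -0.001, -0.001]
contact_force: [0.3, -0.6, 1.0]
opening: 1.002
finger_force: 0.0
```

Request:
step_arm([
  {"dp": [0,0,0],"twist": [0,0,0.18],"hand": 1},
  {"dp": [0,0,0],"twist": [0,0,0.235],"hand": 1},
])

```text
clock: 8.25
tool_pos: [0.5245, 0.01, 0.2713]
eef_rot: [0.553, 0.833, -0.001, -0.001]
contact_force: [-0.1, -0.3, 0.2]
opening: 1.006
finger_force: 0.0
```

Request:
step_arm([
  {"dp": [0,0,0],"twist": [0,0.18,0],"hand": 1},
  {"dp": [0,0,0],"twist": [0,0.36,0],"hand": 1},
  {"dp": [0,0,0],"twist": [0,0.54,0],"hand": 1},
  {"dp": [0,0,0],"twist": [0,0.72,0],"hand": 1},
  {"dp": [0,0,0],"twist": [0,0.85,0],"hand": 1},
])

```text
clock: 8.88
tool_pos: [0.5252, 0.0098, 0.2709]
eef_rot: [0.503, 0.758, 0.228, -0.347]
contact_force: [-0.0, 0.6, -1.1]
opening: 0.998
finger_force: 0.0
```

```bash
python3 - <<'E'
from h import *
goto([.525,.02,.27],23.1)
E
```

```text
now [0.5252 0.0098 0.2709] dp [5.6 3.8 7.7] twist [-0.002 -0.856 -0.003] q [ 0.5   0.87 -0.48  1.56 -0.39  1.25  0.7 ] clock 8.875
```

Request:
step_arm([
  {"dp": [0,0,0],"twist": [0,0.17,0],"hand": 1},
  {"dp": [0,0,0],"twist": [0,0.34,0],"hand": 1},
  {"dp": [0,0,0],"twist": [0,0.5,0],"hand": 1},
  {"dp": [0,0,0],"twist": [0,0.6,0],"hand": 1},
  {"dp": [0,0,0],"twist": [0,0.7,0],"hand": 1},
])

```text
clock: 9.5
tool_pos: [0.5251, 0.0111, 0.2709]
eef_rot: [0.394, 0.594, 0.386, -0.586]
contact_force: [-0.4, 0.4, 0.3]
opening: 1.006
finger_force: 0.0
```

```bash
python3 - <<'E'
from h import *
goto([.525,.01,.27],23.1)
E
```

```text
now [0.5251 0.0111 0.2709] dp [-0.9 -0.5 -0.9] twist [-0.003 -1.555 -0.002] q [ 0.63  1.24 -0.63  1.41 -0.61  1.61  0.78] clock 9.5
```

Request:
step_arm([
  {"dp": [0,0,0],"twist": [0,-0.18,0],"hand": 1},
  {"dp": [0,0,0],"twist": [0,-0.36,0],"hand": 1},
  {"dp": [0,0,0],"twist": [0,-0.54,0],"hand": 1},
  {"dp": [0,0,0],"twist": [0,-0.72,0],"hand": 1},
  {"dp": [0,0,0],"twist": [0,-0.9,0],"hand": 1},
])

```text
clock: 10.12
tool_pos: [0.5253, 0.0107, 0.2717]
eef_rot: [0.523, 0.791, 0.174, -0.265]
contact_force: [-0.5, 1.6, -0.3]
opening: 0.997
finger_force: 0.0
```

Request:
step_arm([
  {"dp": [0,0,0],"twist": [0,-0.18,0],"hand": 1},
  {"dp": [0,0,0],"twist": [0,-0.36,0],"hand": 1},
  {"dp": [0,0,0],"twist": [0,-0.54,0],"hand": 1},
  {"dp": [0,0,0],"twist": [0,-0.65,0],"hand": 1},
  {"dp": [0,0,0],"twist": [0,-0.65,0],"hand": 1},
])

```text
clock: 10.75
tool_pos: [0.5242, 0.0138, 0.2719]
eef_rot: [0.549, 0.836, -0.001, -0.001]
contact_force: [-0.3, -0.9, 0.2]
opening: 0.998
finger_force: 0.0
```

```bash
python3 - <<'E'
from h import *
s=snap("wrist");save(s,"w2.png");P=cloud(s);X,Y,Z=P[...,0],P[...,1],P[...,2];lum=s["pixels"].mean(-1)
for nm,m in(("body",(lum>80)&(Z>.045)),("cap",(lum<50)&(Z>.02)),("all",Z>.02)):
    m&=(abs(X-.53)<.1)&(abs(Y-.02)<.12)&(Z<.075)
    if m.sum()<9: print(nm,0);continue
    c,z,a=cv2.minAreaRect((P[m][:,:2]*1000).astype(np.float32));print(nm,m.sum(),np.round(c,1),np.round(z,1),round(a,1),np.median(Z[m]))
Ry=R.from_rotvec([0,-.25,0])
goto([.528,.025,.10],Rt=down(23.1)*Ry)
goto([.528,.025,.039],Rt=down(23.1)*Ry)
E
```

```text
body 5573 [536.5   8.3] [ 60.  134.9] 23.3 0.06061121271266656
cap 950 [503.1  85.2] [35.7 32.3] 23.2 0.0461297643099679
all 6673 [530.   23.2] [ 60.1 167.6] 23.4 0.06037309659434753
now [0.5248 0.0121 0.2718] dp [ 10.3   8.5 171.8] twist [-0.002 -0.252  0.003] q [-0.04  0.54 -0.11  1.85  0.08  0.75  0.21] clock 10.8
now [0.5248 0.0121 0.2718] dp [ 10.2   8.7 232.8] twist [-0.002 -0.252  0.003] q [-0.04  0.54 -0.11  1.85  0.08  0.75  0.21] clock 10.8
```

View pics/w2.png

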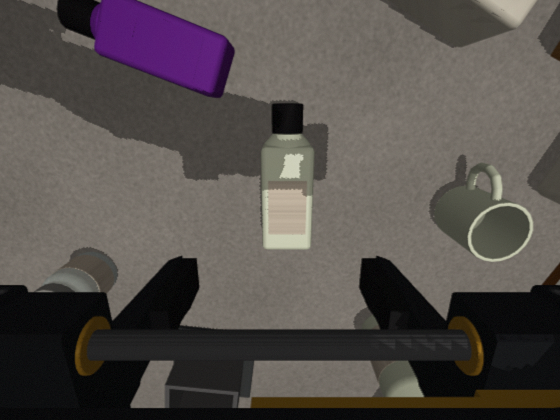

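The view shows the white bottle at (287,180), cap at (287,118), between the finger lines. I'm descending with the tool tilted back slightly.

Request:
step_arm([
  {"dp": [6,5,60],"twist": [0,-0.13,0],"hand": 1},
  {"dp": [11,8,120],"twist": [0,-0.25,0],"hand": 1},
  {"dp": [11,8,175],"twist": [0,-0.25,0],"hand": 1},
  {"dp": [11,8,215],"twist": [0,-0.25,0],"hand": 1},
  {"dp": [11,8,233],"twist": [0,-0.25,0],"hand": 1},
], force=45)

```text
clock: 11.42
tool_pos: [0.5275, 0.0222, 0.0361]
eef_rot: [0.547, 0.827, -0.071, 0.102]
contact_force: [-1.2, -1.2, 0.1]
opening: 1.0
finger_force: 0.0
```

Request:
step_arm([
  {"dp": [0,0,0],"twist": [0,0,0],"hand": -1},
  {"dp": [0,0,0],"twist": [0,0,0],"hand": -1},
  {"dp": [0,0,0],"twist": [0,0,0],"hand": -1},
  {"dp": [0,0,0],"twist": [0,0,0],"hand": -1},
  {"dp": [0,0,0],"twist": [0,0,0],"hand": -1},
])

```text
clock: 12.05
tool_pos: [0.5293, 0.0242, 0.0406]
eef_rot: [0.547, 0.828, -0.068, 0.105]
contact_force: [0.4, -0.2, 4.5]
opening: 0.678
finger_force: 45.0
```

```bash
python3 - <<'E'
from h import *
goto([.528,.026,.039],Rt=down(23.3)*R.from_rotvec([0,-.25,0]))
st=r.get_state();print(st["contact_force"],st["opening"],st["finger_force"])
E
```

```text
now [0.5293 0.0242 0.0406] dp [ 2.5 -0.5  1. ] twist [ 0.001  0.001 -0.004] q [-0.43  0.97  0.26  2.06  0.35  0.1  -0.23] clock 12.05
[ 0.41596176 -0.22738118  4.48117262] 0.6780345379296878 44.98304835520685
```

Request:
step_arm([
  {"dp": [-7,0,-29],"twist": [0,0,0],"hand": -1},
  {"dp": [-18,0,-70],"twist": [0,0.05,0],"hand": -1},
  {"dp": [-9,0,-85],"twist": [0,0.18,0],"hand": -1},
  {"dp": [5,0,-89],"twist": [0,0.32,0],"hand": -1},
  {"dp": [18,0,-92],"twist": [0,0.47,0],"hand": -1},
])

```text
clock: 12.68
tool_pos: [0.5125, 0.0622, 0.1254]
eef_rot: [0.547, 0.83, 0.062, -0.093]
contact_force: [0.5, -1.3, -4.5]
opening: 0.674
finger_force: 45.0
```

Request:
step_arm([
  {"dp": [0,0,0],"twist": [0,0.14,0],"hand": -1},
  {"dp": [0,0,0],"twist": [0,0.28,0],"hand": -1},
  {"dp": [0,0,0],"twist": [0,0.42,0],"hand": -1},
  {"dp": [0,0,0],"twist": [0,0.56,0],"hand": -1},
  {"dp": [0,0,0],"twist": [0,0.7,0],"hand": -1},
])

```text
clock: 13.3
tool_pos: [0.513, 0.0602, 0.1236]
eef_rot: [0.494, 0.747, 0.245, -0.371]
contact_force: [-0.7, 0.6, -3.3]
opening: 0.675
finger_force: 45.0
```

```bash
python3 - <<'E'
from h import *
goto([.512,.062,.125],Rt=down(23.3)*R.from_rotvec([0,1.32,0]))
st=r.get_state();print(st["contact_force"],st["opening"],st["finger_force"])
E
```

```text
now [0.513  0.0602 0.1236] dp [ 2.4 -0.2  0.8] twist [ 0.003  0.398 -0.002] q [ 0.61  1.2  -0.82  1.65 -0.07  0.94  0.49] clock 13.3
[-0.66849889  0.59977847 -3.28405717] 0.6754115233309063 44.98462091200054
```

Request:
step_arm([
  {"dp": [0,0,0],"twist": [0,0.14,0],"hand": -1},
  {"dp": [0,0,0],"twist": [0,0.28,0],"hand": -1},
  {"dp": [0,0,0],"twist": [0,0.4,0],"hand": -1},
  {"dp": [0,0,0],"twist": [0,0.4,0],"hand": -1},
])

```text
clock: 13.8
tool_pos: [0.5122, 0.0603, 0.1204]
eef_rot: [0.437, 0.658, 0.337, -0.512]
contact_force: [-0.0, 0.7, -3.2]
opening: 0.68
finger_force: 45.0
```

```bash
python3 - <<'E'
from h import *
goto([.512,.062,.125],Rt=down(23.3)*R.from_rotvec([0,1.32,0]))
s=snap("side");save(s,"s2.png",(190,120,390,270),3.5)
st=r.get_state()
Rt=R.from_quat(st["eef_rot"]);print("up in tool",Rt.inv().apply([0,0,1]).round(3),"down20",(Rt.inv().apply([0,0,-20])).round(1),st["contact_force"])
E
```

```text
now [0.5122 0.0603 0.1204] dp [4.9 0.4 0.4] twist [ 0.004  0.001 -0.006] q [ 0.69  1.44 -0.92  1.48 -0.18  1.21  0.58] clock 13.8
up in tool [ 0.968 -0.002 -0.25 ] down20 [-19.4   0.    5. ] [-0.09110034 -0.2843533  -2.32816115]
```

View pics/s2.png

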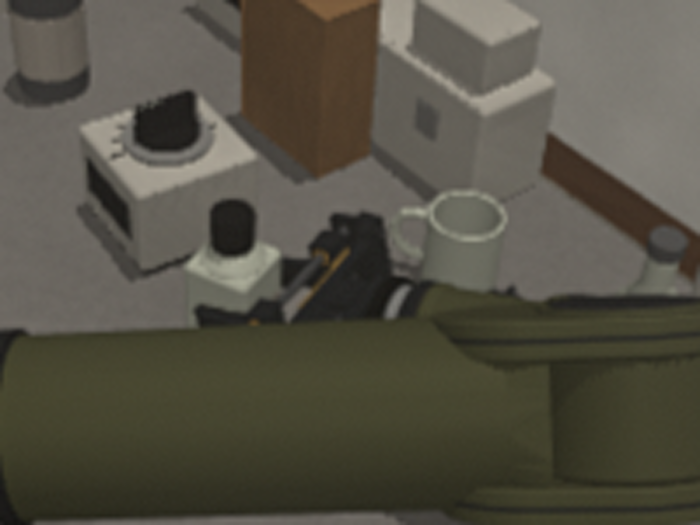

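The bottle is upright in the grip, cap up at (233,225). I'm lowering it until it touches.

Request:
step_arm([
  {"dp": [-12,0,3],"twist": [0,0,0],"hand": -1},
  {"dp": [-23,0,6],"twist": [0,0,0],"hand": -1},
  {"dp": [-26,0,7],"twist": [0,0,0],"hand": -1},
  {"dp": [-26,0,7],"twist": [0,0,0],"hand": -1},
])

```text
clock: 14.35
tool_pos: [0.5127, 0.062, 0.0974]
eef_rot: [0.435, 0.659, 0.338, -0.512]
contact_force: [0.3, 0.6, -3.7]
opening: 0.679
finger_force: 45.0
```

Request:
step_arm([
  {"dp": [-2,0,0.5],"twist": [0,0,0],"hand": -1},
  {"dp": [-2,0,0.5],"twist": [0,0,0],"hand": -1},
])

```text
clock: 14.6
tool_pos: [0.5128, 0.0618, 0.0955]
eef_rot: [0.435, 0.659, 0.338, -0.512]
contact_force: [-0.1, -0.2, -3.6]
opening: 0.676
finger_force: 45.0
```

Request:
step_arm([
  {"dp": [-2,0,0.5],"twist": [0,0,0],"hand": -1},
  {"dp": [-3,0,0.7],"twist": [0,0,0],"hand": -1},
])

```text
clock: 14.85
tool_pos: [0.5128, 0.0617, 0.0922]
eef_rot: [0.435, 0.659, 0.338, -0.512]
contact_force: [-0.8, 0.4, -3.4]
opening: 0.675
finger_force: 45.0
```

Request:
step_arm([
  {"dp": [-2,0,0.5],"twist": [0,0,0],"hand": -1},
  {"dp": [-2,0,0.5],"twist": [0,0,0],"hand": -1},
])

```text
clock: 15.1
tool_pos: [0.5127, 0.0617, 0.09]
eef_rot: [0.435, 0.659, 0.338, -0.512]
contact_force: [-0.1, -0.2, -3.4]
opening: 0.677
finger_force: 45.0
```

Request:
step_arm([
  {"dp": [-1.5,0,0.4],"twist": [0,0,0],"hand": -1},
  {"dp": [-1.5,0,0.4],"twist": [0,0,0],"hand": -1},
])

```text
clock: 15.35
tool_pos: [0.5127, 0.0618, 0.0886]
eef_rot: [0.435, 0.659, 0.338, -0.512]
contact_force: [-0.7, -0.1, -2.4]
opening: 0.676
finger_force: 45.0
```

Force is beginning to drop, so I'm creeping on.

Request:
step_arm([
  {"dp": [-1.5,0,0.4],"twist": [0,0,0],"hand": -1},
  {"dp": [-1.5,0,0.4],"twist": [0,0,0],"hand": -1},
])

```text
clock: 15.6
tool_pos: [0.5128, 0.0618, 0.0871]
eef_rot: [0.435, 0.659, 0.338, -0.512]
contact_force: [-0.1, -0.7, -3.1]
opening: 0.675
finger_force: 45.0
```

Request:
step_arm([
  {"dp": [-1,0,0.3],"twist": [0,0,0],"hand": -1},
  {"dp": [-1,0,0.3],"twist": [0,0,0],"hand": -1},
])

```text
clock: 15.85
tool_pos: [0.5128, 0.0618, 0.087]
eef_rot: [0.435, 0.659, 0.338, -0.512]
contact_force: [0.8, -1.9, 1.5]
opening: 0.679
finger_force: 45.0
```

Contact made; releasing.

Request:
step_arm([
  {"dp": [0,0,0],"twist": [0,0,0],"hand": 1},
  {"dp": [0,0,0],"twist": [0,0,0],"hand": 1},
  {"dp": [0,0,0],"twist": [0,0,0],"hand": 1},
  {"dp": [0,0,0],"twist": [0,0,0],"hand": 1},
  {"dp": [0,0,-10],"twist": [0,0,0],"hand": 1},
])

```text
clock: 16.48
tool_pos: [0.5162, 0.0531, 0.0888]
eef_rot: [0.435, 0.659, 0.338, -0.512]
contact_force: [0.3, 0.2, 0.8]
opening: 0.996
finger_force: 0.0
```

Request:
step_arm([
  {"dp": [0,0,-30],"twist": [0,0,0],"hand": 1},
  {"dp": [0,0,-60],"twist": [0,0,0],"hand": 1},
  {"dp": [0,0,-90],"twist": [0,0,0],"hand": 1},
])

```text
clock: 16.85
tool_pos: [0.5514, -0.0288, 0.1114]
eef_rot: [0.435, 0.659, 0.338, -0.511]
contact_force: [0.5, 0.1, -0.0]
opening: 1.0
finger_force: 0.0
```

```bash
python3 - <<'E'
from h import *
for n in("top","wrist"):
    s=snap(n);P=cloud(s);X,Y,Z=P[...,0],P[...,1],P[...,2]
    for lo,hi in((.1,.16),(.16,.2)):
        m=(abs(X-.50)<.06)&(abs(Y-.065)<.05)&(Z>lo)&(Z<hi)
        if m.sum()<9: print(n,lo,0);continue
        c,z,a=cv2.minAreaRect((P[m][:,:2]*1000).astype(np.float32));print(n,lo,m.sum(),np.round(c,1),np.round(z,1),round(a,1),np.median(Z[m]),Z[m].max())
    if n=="top":save(s,"t2.png",(150,100,430,310),2.8)
st=r.get_state();Rt=R.from_quat(st["eef_rot"]);print("up100",Rt.inv().apply([0,0,100]).round(1))
goto([.55,-.0,.30],23.3)
E
```

```text
top 0.1 268 [508.8  69.4] [60.8 59.9] 23.2 0.12754314143056233 0.15982460500138918
top 0.16 115 [508.3  69.7] [33.3 34.3] 89.9 0.17069528562118008 0.17962208662099233
wrist 0.1 6198 [510.5  69.8] [60.1 59.1] 23.2 0.12539575992789015 0.15999003703394088
wrist 0.16 1349 [510.3  70. ] [34.6 34.1] 66.3 0.16849056835587128 0.17090528548071093
up100 [ 96.8   0.2 -25.2]
now [ 0.5532 -0.0306  0.1111] dp [190.2   9.2 -19.2] twist [ 0.007 -1.316 -0.007] q [ 0.72  1.47 -0.88  1.22 -0.14  1.47  0.59] clock 16.95
```

View pics/t2.png

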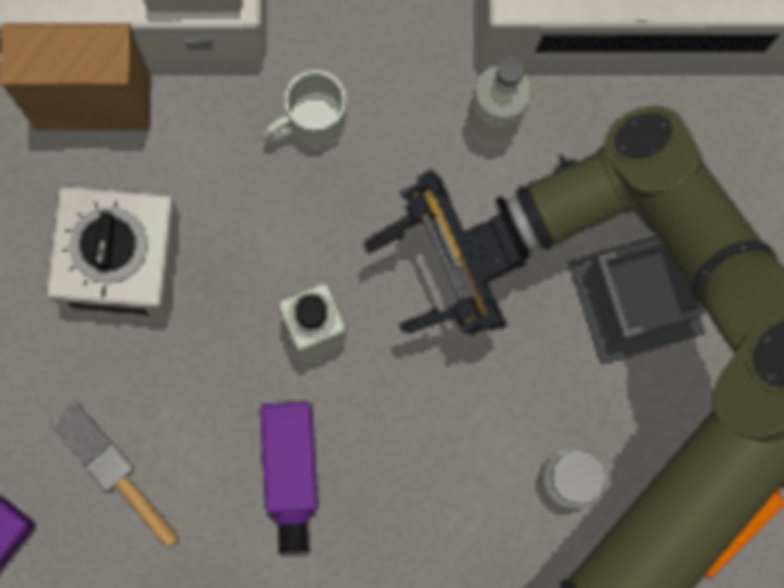

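The bottle stands upright on its own at about (312,312) in the crop, and the dial points to off. I'm raising the tool and turning it downward for a fresh grasp on the cap.

Request:
step_arm([
  {"dp": [50,2,-13],"twist": [0,0,0],"hand": 1},
  {"dp": [105,5,-26],"twist": [0,-0.15,0],"hand": 1},
  {"dp": [150,9,-23],"twist": [0,-0.33,0],"hand": 1},
  {"dp": [190,9,-19],"twist": [0,-0.51,0],"hand": 1},
  {"dp": [190,9,-19],"twist": [0,-0.69,0],"hand": 1},
])

```text
clock: 17.58
tool_pos: [0.5478, 0.0051, 0.3034]
eef_rot: [0.522, 0.796, 0.171, -0.255]
contact_force: [0.1, -0.4, -0.4]
opening: 0.998
finger_force: 0.0
```

Request:
step_arm([
  {"dp": [0,0,0],"twist": [0,-0.18,0],"hand": 1},
  {"dp": [0,0,0],"twist": [0,-0.36,0],"hand": 1},
  {"dp": [0,0,0],"twist": [0,-0.54,0],"hand": 1},
  {"dp": [0,0,0],"twist": [0,-0.626,0],"hand": 1},
  {"dp": [0,0,0],"twist": [0,-0.626,0],"hand": 1},
])

```text
clock: 18.2
tool_pos: [0.5464, 0.0053, 0.3]
eef_rot: [0.548, 0.836, 0.001, -0.002]
contact_force: [-0.1, -0.4, -0.5]
opening: 1.0
finger_force: 0.0
```

```bash
python3 - <<'E'
from h import *
s=snap("wrist");P=cloud(s);X,Y,Z=P[...,0],P[...,1],P[...,2]
for lo,hi in((.11,.135),(.16,.2)):
    m=(abs(X-.50)<.06)&(abs(Y-.065)<.05)&(Z>lo)&(Z<hi)
    if m.sum()<9: print(lo,0);continue
    c,z,a=cv2.minAreaRect((P[m][:,:2]*1000).astype(np.float32));print(lo,m.sum(),np.round(c,1),np.round(z,1),round(a,1),np.median(Z[m]))
goto([.5095,.0695,.24],23.2)
goto([.5095,.0695,.159],23.2)
E
```

```text
0.11 2396 [509.5  71.5] [60.2 58.6] 23.4 0.1258503754990685
0.16 1578 [509.3  71.3] [34.9 34.9] 23.0 0.17058418846190762
now [0.547  0.0036 0.2996] dp [75.  -8.3 60. ] twist [-0.001 -0.005  0.002] q [ 0.25  0.58 -0.56  1.74  0.37  0.93 -0.05] clock 18.25
now [0.547  0.0036 0.2996] dp [ 74.6  -8.2 141. ] twist [-0.001 -0.005  0.002] q [ 0.25  0.58 -0.56  1.74  0.37  0.93 -0.05] clock 18.25
```

Request:
step_arm([
  {"dp": [38,-4,20],"twist": [0,0,0],"hand": 1},
  {"dp": [76,-8,45],"twist": [0,0,0],"hand": 1},
  {"dp": [76,-8,85],"twist": [0,0,0],"hand": 1},
  {"dp": [76,-8,125],"twist": [0,0,0],"hand": 1},
  {"dp": [76,-8,140],"twist": [0,0,0],"hand": 1},
], force=50)

```text
clock: 18.88
tool_pos: [0.5093, 0.0684, 0.1575]
eef_rot: [0.552, 0.834, -0.0, -0.004]
contact_force: [-0.5, 0.3, 0.1]
opening: 0.998
finger_force: 0.0
```

Request:
step_arm([
  {"dp": [0,0,0],"twist": [0,0,0],"hand": 0.2},
  {"dp": [0,0,0],"twist": [0,0,0],"hand": -0.05},
  {"dp": [0,0,0],"twist": [0,0,0],"hand": -0.05},
  {"dp": [0,0,0],"twist": [0,0,0],"hand": -0.05},
])

```text
clock: 19.38
tool_pos: [0.5108, 0.07, 0.1608]
eef_rot: [0.551, 0.835, 0.002, -0.001]
contact_force: [-0.5, -0.5, -0.2]
opening: 0.569
finger_force: 0.0
```

Request:
step_arm([
  {"dp": [0,0,0],"twist": [0,0,0],"hand": -1},
  {"dp": [0,0,0],"twist": [0,0,0],"hand": -1},
  {"dp": [0,0,0],"twist": [0,0,0],"hand": -1},
  {"dp": [0,0,0],"twist": [0,0,0],"hand": -1},
])

```text
clock: 19.88
tool_pos: [0.5103, 0.0699, 0.1602]
eef_rot: [0.551, 0.835, 0.001, -0.002]
contact_force: [-1.3, -1.7, 5.9]
opening: 0.395
finger_force: 50.0
```

Request:
step_arm([
  {"dp": [0,0,-15],"twist": [0,0,0],"hand": -1},
  {"dp": [0,0,-45],"twist": [0,0,0],"hand": -1},
  {"dp": [0,0,-80],"twist": [0,0,0],"hand": -1},
  {"dp": [0,0,-110],"twist": [0,0,0],"hand": -1},
  {"dp": [0,0,-125],"twist": [0,0,0],"hand": -1},
])

```text
clock: 20.5
tool_pos: [0.5109, 0.0696, 0.2867]
eef_rot: [0.551, 0.835, 0.002, -0.001]
contact_force: [0.9, 0.0, -4.6]
opening: 0.394
finger_force: 50.0
```

```bash
python3 - <<'E'
from h import *
goto([.5475,-.3135,.285],16.1)
st=r.get_state();print(st["contact_force"],st["opening"],st["finger_force"],st["moment"])
E
```

```text
now [0.5109 0.0696 0.2867] dp [-366.7 -116.9    0. ] twist [ 0.002 -0.004  0.123] q [ 0.13  0.55 -0.56  1.85  0.38  0.85 -0.21] clock 20.5
[ 0.91538336  0.0240851  -4.63320283] 0.39374839434672265 49.998331759124994 [-0.07884806  0.03236745 -0.05169492]
```

Request:
step_arm([
  {"dp": [-19,-6,0],"twist": [0,0,0.02],"hand": -1},
  {"dp": [-52,-17,0],"twist": [0,0,0.04],"hand": -1},
  {"dp": [-95,-30,0],"twist": [0,0,0.06],"hand": -1},
  {"dp": [-138,-44,0],"twist": [0,0,0.08],"hand": -1},
  {"dp": [-181,-58,0],"twist": [0,0,0.1],"hand": -1},
])

```text
clock: 21.12
tool_pos: [0.527, -0.1232, 0.2825]
eef_rot: [0.593, 0.805, -0.0, -0.003]
contact_force: [0.3, 1.0, -3.0]
opening: 0.4
finger_force: 50.0
```

```bash
python3 - <<'E'
from h import *
goto([.5475,-.3135,.285],16.1)
E
```

```text
now [ 0.527  -0.1232  0.2825] dp [-187.9  -36.9   -3.2] twist [-0.004 -0.004  0.02 ] q [ 0.47  0.59 -0.54  1.78  0.37  0.88  0.07] clock 21.125
```

Request:
step_arm([
  {"dp": [-45,-9,0],"twist": [0,0,0.02],"hand": -1},
  {"dp": [-90,-19,0],"twist": [0,0,0.024],"hand": -1},
  {"dp": [-135,-28,0],"twist": [0,0,0.024],"hand": -1},
  {"dp": [-175,-36,0],"twist": [0,0,0.024],"hand": -1},
  {"dp": [-191,-40,0],"twist": [0,0,0.024],"hand": -1},
])

```text
clock: 21.75
tool_pos: [0.5449, -0.3185, 0.2811]
eef_rot: [0.604, 0.797, -0.001, -0.003]
contact_force: [-0.2, 0.1, -3.1]
opening: 0.397
finger_force: 50.0
```

Request:
step_arm([
  {"dp": [0,0,0],"twist": [0,0,0],"hand": -1},
  {"dp": [0,0,0],"twist": [0,0,0],"hand": -1},
])

```text
clock: 22.0
tool_pos: [0.5475, -0.3114, 0.2832]
eef_rot: [0.6, 0.8, 0.002, -0.003]
contact_force: [-0.5, -0.0, -3.8]
opening: 0.395
finger_force: 50.0
```

```bash
python3 - <<'E'
from h import *
for n in("wrist","side","top"):
    s=snap(n);P=cloud(s);X,Y,Z=P[...,0],P[...,1],P[...,2]
    if n=="wrist":save(s,"w3.png")
    for nm,lo,hi in(("rim",.088,.1),("plate",.003,.012),("bottle",.125,.2)):
        m=(abs(X-.547)<(.1 if lo<.12 else .05))&(abs(Y+.313)<(.1 if lo<.12 else .05))&(Z>lo)&(Z<hi)
        if m.sum()<9: print(n,nm,0);continue
        c,z,a=cv2.minAreaRect((P[m][:,:2]*1000).astype(np.float32));print(n,nm,m.sum(),np.round(c,1),np.round(z,1),round(a,1))
goto([.5475,-.3135,.285],16.1)
E
```

```text
wrist rim 1180 [ 543.3 -293.1] [96.2 57.2] 16.1
wrist plate 1844 [ 545.5 -288.3] [195.5 154.1] 2.9
wrist bottle 1234 [ 538.3 -281.1] [56.1  2.6] 16.2
side rim 291 [ 548.  -313.2] [100.5  96.1] 16.1
side plate 887 [ 545.4 -313.9] [130.1 130.3] 16.8
side bottle 655 [ 533.4 -326.3] [41.  78.6] 54.6
top rim 140 [ 547.3 -311.3] [96.9 92.2] 16.3
top plate 932 [ 547.  -312.6] [199.8 199.1] 0.0
top bottle 131 [ 528.3 -296.5] [73.  34.7] 55.4
now [ 0.5477 -0.312   0.2838] dp [-1.4 -0.7 -1.2] twist [-0.    -0.005  0.002] q [ 0.73  0.71 -0.53  1.51  0.39  1.03  0.39] clock 22.15
```

View pics/w3.png

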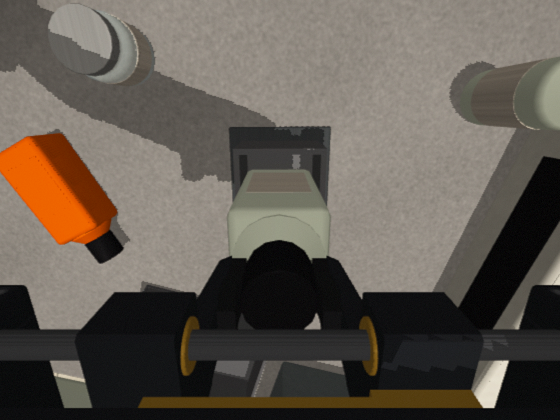

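The bottle hangs at (280,215) with its edges parallel to the pocket at (280,160) and centred to about 2 mm. Lowering.

Request:
step_arm([
  {"dp": [-1.5,0,15],"twist": [0,0,0],"hand": -1},
  {"dp": [-1.5,0,35],"twist": [0,0,0],"hand": -1},
  {"dp": [-1.5,0,55],"twist": [0,0,0],"hand": -1},
  {"dp": [-1.5,0,75],"twist": [0,0,0],"hand": -1},
  {"dp": [-1.5,0,90],"twist": [0,0,0],"hand": -1},
])

```text
clock: 22.78
tool_pos: [0.5471, -0.3146, 0.1918]
eef_rot: [0.601, 0.799, 0.001, -0.003]
contact_force: [0.4, -0.6, -2.6]
opening: 0.395
finger_force: 50.0
```

Request:
step_arm([
  {"dp": [0,0,6],"twist": [0,0,0],"hand": -1},
  {"dp": [0,0,10],"twist": [0,0,0],"hand": -1},
  {"dp": [0,0,14],"twist": [0,0,0],"hand": -1},
  {"dp": [0,0,16],"twist": [0,0,0],"hand": -1},
  {"dp": [0,0,16],"twist": [0,0,0],"hand": -1},
])

```text
clock: 23.4
tool_pos: [0.5477, -0.315, 0.1776]
eef_rot: [0.602, 0.799, 0.001, -0.002]
contact_force: [-0.7, -0.2, -2.9]
opening: 0.396
finger_force: 50.0
```

Request:
step_arm([
  {"dp": [0,0,1.5],"twist": [0,0,0],"hand": -1},
  {"dp": [0,0,1.5],"twist": [0,0,0],"hand": -1},
])

```text
clock: 23.65
tool_pos: [0.5476, -0.315, 0.176]
eef_rot: [0.602, 0.799, 0.001, -0.002]
contact_force: [-0.6, 0.9, -3.9]
opening: 0.4
finger_force: 50.0
```

Request:
step_arm([
  {"dp": [0,0,1.5],"twist": [0,0,0],"hand": -1},
  {"dp": [0,0,1.5],"twist": [0,0,0],"hand": -1},
])

```text
clock: 23.9
tool_pos: [0.5476, -0.315, 0.1744]
eef_rot: [0.602, 0.799, 0.001, -0.002]
contact_force: [0.4, 0.2, -3.3]
opening: 0.401
finger_force: 50.0
```

Request:
step_arm([
  {"dp": [0,0,1],"twist": [0,0,0],"hand": -1},
  {"dp": [0,0,1],"twist": [0,0,0],"hand": -1},
])

```text
clock: 24.15
tool_pos: [0.5478, -0.315, 0.1744]
eef_rot: [0.602, 0.799, 0.001, -0.001]
contact_force: [-2.5, 0.4, 5.0]
opening: 0.395
finger_force: 50.0
```

On the floor (force reversed). Releasing and retreating.

Request:
step_arm([
  {"dp": [0,0,0],"twist": [0,0,0],"hand": 1},
  {"dp": [0,0,0],"twist": [0,0,0],"hand": 1},
  {"dp": [0,0,0],"twist": [0,0,0],"hand": 1},
  {"dp": [0,0,0],"twist": [0,0,0],"hand": 1},
  {"dp": [0,0,0],"twist": [0,0,0],"hand": 1},
])

```text
clock: 24.78
tool_pos: [0.5477, -0.315, 0.1734]
eef_rot: [0.602, 0.799, 0.001, -0.002]
contact_force: [-0.5, -0.3, -0.3]
opening: 0.939
finger_force: 0.0
```

Request:
step_arm([
  {"dp": [0,0,-20],"twist": [0,0,0],"hand": 1},
  {"dp": [0,0,-60],"twist": [0,0,0],"hand": 1},
  {"dp": [0,0,-110],"twist": [0,0,0],"hand": 1},
  {"dp": [0,0,-150],"twist": [0,0,0],"hand": 1},
  {"dp": [-40,0,-150],"twist": [0,0,0],"hand": 1},
])

```text
clock: 25.4
tool_pos: [0.5617, -0.3513, 0.3285]
eef_rot: [0.599, 0.801, 0.003, 0.002]
contact_force: [0.7, -0.0, -0.6]
opening: 1.002
finger_force: 0.0
```

```bash
python3 - <<'E'
from h import *
for n in("wrist","side"):
    s=snap(n);P=cloud(s);X,Y,Z=P[...,0],P[...,1],P[...,2]
    for nm,lo,hi in(("shoulder",.125,.145),("cap",.175,.2)):
        m=(abs(X-.547)<.05)&(abs(Y+.313)<.05)&(Z>lo)&(Z<hi)
        if m.sum()<9: print(n,nm,0);continue
        c,z,a=cv2.minAreaRect((P[m][:,:2]*1000).astype(np.float32));print(n,nm,m.sum(),np.round(c,1),np.round(z,1),round(a,1),np.median(Z[m]))
save(s,"s3.png")
print(r.get_state()["clock"],r.get_state()["contact_force"])
E
```

```text
wrist shoulder 1606 [ 547.  -313.4] [60.1 60.1] 16.1 0.1391970209885696
wrist cap 1278 [ 546.6 -312.6] [35.6 34.6] 17.4 0.1845744155837746
side shoulder 379 [ 544.  -315.2] [60.3 59.8] 15.9 0.1361412235890308
side cap 182 [ 544.7 -315. ] [33.3 35.5] 39.2 0.1813383546778734
25.5 [ 0.8966392  -0.835141   -0.66951454]
```

View pics/s3.png

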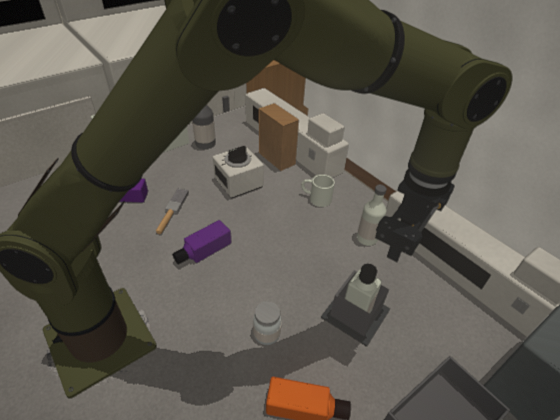

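The bottle is upright in the holder at (366,290), cap top at 0.184 m, which means it is seated on the floor. The mug, jar, brush and tall bottle have not moved, and the robot is clear.

```bash
python3 -c "
from plant import r
print(r.finish_job())"
```

```text
the job is handed in; nothing more can be done
None
```

I turned the dial to its off stop, stood the bottle upright and let go, then re-gripped it by the cap and lowered it to the holder's floor; the job was handed in at about 25.5 s with the four bystanders apparently unmoved (last side picture), though no verdict came back.

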